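# Sort the bench after stripping a lens

## Task

Sort the things lying along the front of the grey mat: lay the thick black barrel centred across both notches of the wide blue V-cradle and the thin brass barrel likewise in the narrow white one, so that neither can roll, and put the battery flat in the yellow tray and the loupe upright in the green tray. Set each down rather than dropping it, and leave the lens cap and the solder spool where they are.

Things in the scene. Friction and masses are not known exactly. Their poses are not given: they have to be found in the camera images.
- black_barrel: the thick black lens barrel, a solid cylinder 40 mm in diameter and 90 mm long with black ribbed rings, lying on the grey mat (3 mm thick), free to roll. Origin: its centre, on the axis (20 mm above the mat at the start); x: along the barrel, both ends alike. y and z turn as it rolls. About 0.15 kg.
- brass_barrel: the thin brass-coloured (orange-gold) lens barrel, a solid cylinder 26 mm in diameter and 96 mm long with coppery rings, lying on the grey mat (3 mm thick), free to roll. Origin: its centre, on the axis (13 mm above the mat at the start); x: along the barrel, both ends alike. y and z turn as it rolls. About 0.12 kg.
- battery: the dark grey flat camera battery block, 53 (x) x 35 (y) x 11 mm high, lying flat on the mat. Origin: centre of its underside; z up; pinch it across y. About 0.045 kg.
- cap: bystander: the round black flat lens cap, 54 mm in diameter and 8 mm thick, lying flat on the mat. Origin: centre of its underside; z up. About 0.012 kg.
- wide_cradle: wide blue V-cradle, fixed on the mat: base plate 86 (x) x 64 (y) x 6 mm with two upright 90 degree V-notches, 8 mm thick, at x = -31 and +31 mm, 54 mm clear between them for the fingers; each 42 mm wide at the mouth, tops 38 mm high. Origin: centre of the underside; x: along a barrel laid across both notches; z up. The seated black barrel has its axis at z = 45 mm.
- narrow_cradle: narrow white V-cradle, fixed on the mat: base plate 86 (x) x 64 (y) x 6 mm with two upright 90 degree V-notches, 8 mm thick, at x = -31 and +31 mm, 54 mm clear between them for the fingers; each 28 mm wide at the mouth, tops 36 mm high. Origin: centre of the underside; x: along a barrel laid across both notches; z up. The seated brass barrel has its axis at z = 40 mm.
- yellow_tray: the yellow open plastic tray, fixed on the mat: 110 (x) x 128 (y) x 20 mm high outside, walls and floor 4 mm thick (inside 102 x 120 mm, floor at z = 4 mm). Origin: centre of the underside on the mat; z up.
- green_tray: the green open plastic tray, fixed on the mat: 110 (x) x 128 (y) x 20 mm high outside, walls and floor 4 mm thick (inside 102 x 120 mm, floor at z = 4 mm). Origin: centre of the underside on the mat; z up.
- eye_loupe: the black watchmaker's loupe, a hollow-looking round cone 39 mm wide at the foot, a little narrower above, 28 mm high, standing upright on the mat. Origin: centre of its underside; z up. About 0.045 kg.
- solder: bystander: the green-flanged spool of solder wire, 58 x 72 x 38 mm high, standing loose on the bench. Origin: on its underside, on the bench.
There are look-alikes about, which are no part of the job. There is more than one size of the yellow_tray; the one meant has the size given above.

How it is judged:
At the end, for the whole second after the job is handed in: Each barrel seated in both notches of its cradle (within 15 mm lengthwise, 8 mm sideways, 4 mm in height, 0.12 rad in direction); battery on the yellow tray's floor, loupe on the green one's, level within 0.12 rad, underside within 3 mm of the floor; all released and at rest (under 0.02 m/s) (x of black_barrel in the frame of wide_cradle between -0.015 and 0.015 m and y of black_barrel in the frame of wide_cradle between -0.008 and 0.008 m and z of black_barrel in the frame of wide_cradle between 0.041 and 0.049 m and angle between the x axis of black_barrel and the x axis of wide_cradle, either way round below 0.12 rad and x of brass_barrel in the frame of narrow_cradle between -0.015 and 0.015 m and y of brass_barrel in the frame of narrow_cradle between -0.008 and 0.008 m and z of brass_barrel in the frame of narrow_cradle between 0.036 and 0.044 m and angle between the x axis of brass_barrel and the x axis of narrow_cradle, either way round below 0.12 rad and x of battery in the frame of yellow_tray between -0.045 and 0.045 m and y of battery in the frame of yellow_tray between -0.055 and 0.055 m and z of battery in the frame of yellow_tray between 0.001 and 0.007 m and angle between each of battery, eye_loupe's own z axis and vertical below 0.12 rad and x of eye_loupe in the frame of green_tray between -0.045 and 0.045 m and y of eye_loupe in the frame of green_tray between -0.055 and 0.055 m and z of eye_loupe in the frame of green_tray between 0.001 and 0.007 m and linear speed of each of black_barrel, brass_barrel, battery, eye_loupe below 0.02 m/s); the robot touches nothing.
It fails at once if a thing is dropped or thrown (faster than 0.8 m/s, a fall of about 3 cm, out of the fingers) ((linear speed of black_barrel above 0.8 m/s and contact force between the fingers and black_barrel below 0.05 N) or (linear speed of brass_barrel above 0.8 m/s and contact force between the fingers and brass_barrel below 0.05 N) or (linear speed of battery above 0.8 m/s and contact force between the fingers and battery below 0.05 N) or (linear speed of eye_loupe above 0.8 m/s and contact force between the fingers and eye_loupe below 0.05 N)).
It fails at once if the lens cap is moved by more than 2 cm (distance of cap from where it was at the start of the episode above 0.02 m).
It fails at once if the solder spool is moved by more than 2 cm (distance of solder from where it was at the start of the episode above 0.02 m).
It also fails if it takes over 80 s, if anything falls off the work surface, if the arm or the gripper's body presses on something with over 40 N, if the wrist force passes 120 N, or if a joint passes its speed limit or range.

## Robot

A 6-joint arm with a two-finger parallel gripper is mounted at the origin on a cart in front of the work surface, level with it; the furniture and walls round the work are solid. World frame = base frame: x ahead of the robot, y to its left, z up, the work surface at z = 0. Lengths are in m, angles in rad, forces in N, time in s.
With the tool pointing down it reaches from about 0.3 to 0.775 m from the base axis. Payload 14.6 kg.
Tool frame: the origin (TCP) lies midway between the tips of the shut fingers; the grasp point (between the pads) lies 19 mm behind it; z points along the fingers, y is the line along which they close (so a half turn about z gives the same grasp; the last joint's range is limited). The gripper opens to 94 mm and grips with 3 to 60 N. Pads are 16 mm wide; open, the fingers measure 119 mm over their backs; the gripper's body (75 mm by 177 mm) begins 78 mm behind the grasp point.
Start: joints at [1.27, 0.3, 1.521, -0, 1.321, -0.067], TCP at [0.127, 0.535, 0.205] pointing down, gripper open.
Joint ranges: [-3.03, 3.03], [-0.79, 2.21], [0.23, 2.52], [-1.04, 4.18], [0, 3.07], [-2.55, 2.55]. Speed limits (rad/s): [2.22, 2.22, 2.57, 3.14, 3.14, 3.14].

## Interface

Orientations are given as [roll, pitch, yaw] about the fixed x, y, z axes, in that order (R = Rz(yaw) Ry(pitch) Rx(roll)).
In Python, from station import ctrl gives the robot as it stands. The module is installed in compiled form; this text tells all that it offers.
- The arm moves only by the tool servo_tool, never from a script. Its argument "plan" is a list of rows, each a list of 7 numbers: the opening in per cent of the stroke, from 0 (shut) to 100 (fully open), then the shift along the tool's x, y, z in m, then the turn, a rotation vector about the tool's x, y, z in rad. A call has exactly 8 rows; each row shifts and turns the commanded pose from where the row before left it, along the tool's axes as they then stand; what a row does not reach is not made up. A row lasts 1/8 s, in which the tool goes at most 62.5 mm and 10.7 degrees, less where a joint would pass 70% of its speed; a pose out of reach is approached as far as the arm can. A call with a gripper value outside its range is refused whole. The fingers move at their own pace and stop on an object; "force" is the grip in N (left out, the last holds). Time passes only in rows, so rows that do not move let the fingers close, or fill a call up. It gives the time, the measured TCP pose, the force, the opening and the grip force at its end, in the units of the state.
- ctrl.get_obs(): the state, without advancing time (a new reading comes with each control period).
- ctrl.camera(name): name is "side" or "top" or "wrist"; returns a dict with "pixels" (480x640x3 uint8, red, green, blue), "z_map" (480x640 float32, m along the optical axis (not along the pixel's ray), 0 where there is no reading), "mtx" (3x3 intrinsics, pixels), "pose" (4x4, takes a point from camera to world coordinates). Camera axes: x right, y up, looking along -z (the intrinsics and any distortion apply to the point x, -y, -z); pixel columns grow to the right and rows downward; lengths in m; the calibration is good to about 2 mm. A picture is of the moment at which its call begins.
- ctrl.hand_in(): hands the job in; it is judged then, once.
The state is a dict: "time_s": time; "qpos": joint angles; "joint_vel": joint speeds; "tau": joint torques, N m; "ee_pos": TCP position; "eef_rot": TCP orientation; "force": force on the tool from outside, world axes, zero at the start; "moment": the same for the moment, N m; "grip_width": finger opening in m; "grip_force": force on a finger pad.
Only numpy, scipy, OpenCV 4.12 (cv2) and the standard library are available. Lean on these libraries where they do the work, as an engineer would, in place of code of your own. Each camera call takes 0.05 s, during which the arm holds its last target. There are 200 camera calls.

## Working session

There is one attempt and no reset: what is moved stays moved. The work goes in short steps, Python scripts to look and compute and a tool call to move; the robot and the scene stay as the last step left them, time stands still between calls to the robot, and variables do not carry over. Pictures are saved under pics/ and viewed, at most 14 in all, crops included, and the job is handed in when it is done.

Besides the shell and the picture viewer there is one more tool, called after "Call:" by a JSON object that holds its "op" and its "data". servo_tool: Moves the arm, as the interface text tells. Its arguments: {"type":"object","properties":{"plan":{"type":"array","items":{"type":"array","items":{"type":"number"}}},"force":{"type":"number"}},"required":["plan"]}

```bash
mkdir -p pics; cat > h.py <<'E'
import numpy as np, cv2
from station import ctrl
def cap(name, tag):
    c=ctrl.camera(name); np.savez(f'pics/{tag}.npz',**{k:c[k] for k in('pixels','z_map','mtx','pose')})
    cv2.imwrite(f'pics/{tag}.png',c['pixels'][:,:,::-1]); return c
def load(tag): return dict(np.load(f'pics/{tag}.npz'))
def ray(c,u,v):
    d=np.linalg.inv(c['mtx'])@np.array([u,v,1.]); d=np.array([d[0],-d[1],-d[2]])
    return c['pose'][:3,3], c['pose'][:3,:3]@d
def plane(c,u,v,z):
    o,d=ray(c,u,v); return o+d*(z-o[2])/d[2]
def depth_pts(c):
    v,u=np.mgrid[:480,:640]; z=c['z_map']; K=c['mtx']
    p=np.stack([(u-K[0,2])/K[0,0]*z,-(v-K[1,2])/K[1,1]*z,-z],-1)
    return p@c['pose'][:3,:3].T+c['pose'][:3,3]
E
python3 - <<'E'
from h import *
for n in('top','side'):
    c=cap(n,n+'0'); print(n,c['mtx'].round(1).tolist(),c['pose'].round(3).tolist(),(c['z_map']>0).mean())
print(ctrl.get_obs())
E
```

```text
top [[593.0, 0.0, 308.2], [0.0, 593.0, 245.6], [0.0, 0.0, 1.0]] [[0.007, 0.984, -0.179, 0.256], [-1.0, 0.005, -0.01, 0.301], [-0.009, 0.179, 0.984, 1.355], [0.0, 0.0, 0.0, 1.0]] 0.9960774739583333
side [[567.5, 0.0, 322.8], [0.0, 567.5, 243.1], [0.0, 0.0, 1.0]] [[-0.887, 0.206, -0.413, -0.07], [-0.461, -0.423, 0.78, 1.421], [-0.014, 0.883, 0.47, 0.709], [0.0, 0.0, 0.0, 1.0]] 0.9959765625
{'time_s': 0.1, 'qpos': array([ 1.27040277e+00,  3.00420942e-01,  1.52150857e+00,  8.80918860e-06,
        1.32072357e+00, -6.66068303e-02]), 'joint_vel': array([ 0.00186304, -0.00163839, -0.00323971, -0.00096844, -0.00068369,
       -0.00052265]), 'tau': array([ 6.51384162e-04, -5.32651448e+01, -3.53277326e+01,  7.08998716e-02,
        2.35902099e-02, -1.16010588e-04]), 'ee_pos': array([0.12734824, 0.53480894, 0.20494452]), 'eef_rot': array([-3.14053514e+00, -7.90935679e-05,  2.90780370e+00]), 'force': array([ 0.7792375 , -0.34751448, -0.4816265 ]), 'moment': array([ 0.01220601,  0.0782509 , -0.00939512]), 'grip_force': 0.0, 'grip_width': 0.09399461116839765}
```

View pics/top0.png

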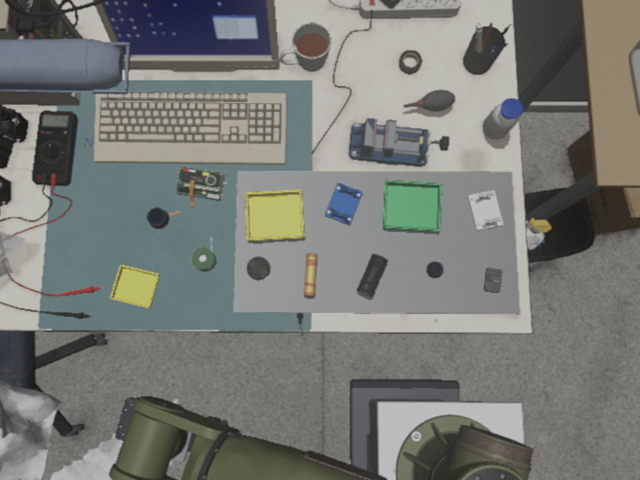

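View pics/side0.png

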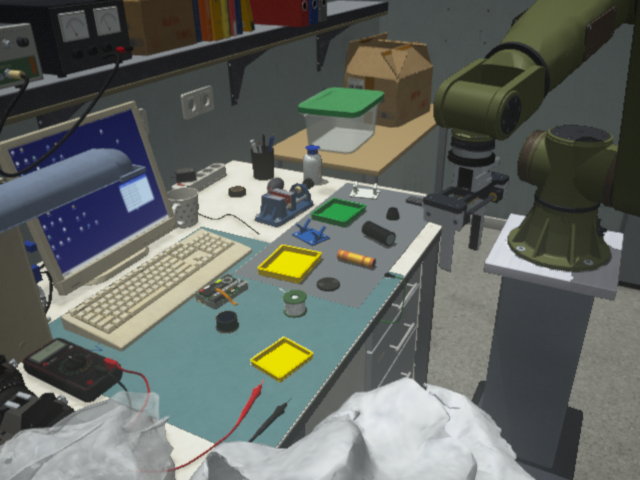

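The top view shows these candidates:
- **Trays:** the mat's yellow tray is at (275,216), and a smaller yellow look-alike lies off the mat at (134,286). The green tray is at (412,207).
- **Cradles:** blue at (344,203), white at (487,210).
- **Barrels:** brass at (310,275), black at (372,276).
- **Loupe:** on the mat at (435,269). Look-alikes are the black pot at (157,217), the ring at (410,61) and the cap at (259,268), which is a bystander.
- **Battery:** at (493,280).
- **Solder:** at (203,259).

The side view shows the same layout. Next I'll measure all of these from both views.

```bash
cat > m.py <<'E'
from h import *
t=load('top0'); s=load('side0')
def mask(c,kind,box):
    im=c['pixels']; hsv=cv2.cvtColor(im,cv2.COLOR_RGB2HSV); H,S,V=[hsv[...,i].astype(int) for i in range(3)]
    m={'y':(H>22)&(H<35)&(S>120)&(V>80),'g':(H>50)&(H<85)&(S>120),'b':(H>100)&(H<125)&(S>110),'o':(H>5)&(H<24)&(S>90)&(V>90),
       'w':(S<40)&(V>165),'k':(V<75)}[kind]
    m=m.astype(np.uint8); k=np.zeros_like(m); x0,y0,x1,y1=box; k[y0:y1,x0:x1]=m[y0:y1,x0:x1]
    n,l,st,_=cv2.connectedComponentsWithStats(k); 
    return (l==1+np.argmax(st[1:,4])).astype(np.uint8)
def rect(c,m,z):
    v,u=np.nonzero(m); P=np.array([plane(c,a,b,z)[:2] for a,b in zip(u,v)],np.float32)
    (cx,cy),(w,h),a=cv2.minAreaRect(P)
    return np.round([cx,cy,w,h,a],4)
def tri(a,ua,b,ub):
    o1,d1=ray(a,*ua); o2,d2=ray(b,*ub); A=np.stack([d1,-d2],1); k=np.linalg.lstsq(A,o2-o1,rcond=None)[0]
    p,q=o1+k[0]*d1,o2+k[1]*d2; return ((p+q)/2).round(4),round(float(np.linalg.norm(p-q)),4)
E
python3 - <<'E'
from m import *
P=depth_pts(t)
B={'ytray':('y',(240,185,310,245),.023,(255,240,325,285)),'ysmall':('y',(105,260,165,310),.02,None),'gtray':('g',(378,175,448,238),.023,(308,195,370,225)),
'blue':('b',(320,180,368,228),.03,(290,215,332,250)),'white':('w',(462,185,512,235),.03,(345,180,382,202)),
'brass':('o',(295,250,325,300),.016,(333,247,380,268)),'black':('k',(350,250,392,303),.023,(360,218,398,246)),
'loupe':('k',(422,258,450,282),.031,(384,204,402,224)),'batt':('k',(480,262,506,296),.014,None),'cap':('k',(243,254,274,284),.011,(314,275,343,293))}
for n,(k,b,z,sb) in B.items():
    m=mask(t,k,b); q=P[m>0]; v,u=np.nonzero(m); out=''
    if sb:
        ms=mask(s,k,sb); vs,us=np.nonzero(ms); mid=lambda a:(a.min()+a.max())/2
        out=tri(t,(u.mean(),v.mean()),s,(us.mean(),vs.mean()))
    print(n,m.sum(),'rect',rect(t,m,z),'z',np.percentile(q[:,2],[5,50,95]).round(4),'tri',out)
print('mat z',np.median(P[295:305,330:420,2]))
E
```

```text
ytray 71 rect [0.5822 0.452  0.0784 0.0139 1.3446] z [0.0099 0.0233 0.0282] tri (array([0.5612, 0.4434, 0.0474]), 0.044)
ysmall 247 rect [4.03100e-01 7.07400e-01 9.12000e-02 7.62000e-02 7.65269e+01] z [0.0034 0.0134 0.0206] tri Traceback (most recent call last):
  File "<stdin>", line 8, in <module>
  File "m.py", line 9, in mask
    return (l==1+np.argmax(st[1:,4])).astype(np.uint8)
                 ~~~~~~~~~^^^^^^^^^^
    return _wrapfunc(a, 'argmax', axis=axis, out=out, **kwds)
    return bound(*args, **kwds)
ValueError: attempt to get argmax of an empty sequence
```

```bash
python3 - <<'E'
from m import *
hs=cv2.cvtColor(t['pixels'],cv2.COLOR_RGB2HSV)
for n,p in dict(yel=(275,216),ysm=(134,286),grn=(412,207),blue=(344,206),wh=(487,218),mat=(340,250),brass=(310,275),black=(372,280),loupe=(435,269),bat=(493,280),cap=(259,268)).items():
    print(n,np.median(hs[p[1]-2:p[1]+3,p[0]-2:p[0]+3].reshape(-1,3),0))
hs=cv2.cvtColor(s['pixels'],cv2.COLOR_RGB2HSV)
for n,p in dict(yel=(290,263),grn=(339,211),blue=(311,237),wh=(365,193),brass=(356,258),black=(379,233),loupe=(393,214),cap=(328,284),mat=(350,275)).items():
    print('s',n,np.median(hs[p[1]-2:p[1]+3,p[0]-2:p[0]+3].reshape(-1,3),0))
E
```

```text
yel [ 30. 104. 188.]
ysm [ 30. 115. 188.]
grn [ 68.  96. 164.]
blue [108. 132. 157.]
wh [105.   4. 188.]
mat [100.   5. 147.]
brass [ 26.  94. 185.]
black [105.   8.  64.]
loupe [110.  31.  59.]
bat [100.  12.  93.]
cap [36. 14. 75.]
s yel [ 29. 255. 236.]
s grn [ 68. 183. 156.]
s blue [108. 168. 170.]
s wh [ 50.   9. 232.]
s brass [ 20. 165. 213.]
s black [70. 14. 50.]
s loupe [50. 11. 46.]
s cap [42. 19. 68.]
s mat [ 98.  16. 131.]
```

```bash
sed -i "s/m={'y'.*/m={'y':(H>22)\&(H<35)\&(S>70)\&(V>80),'g':(H>50)\&(H<85)\&(S>70),'b':(H>100)\&(H<125)\&(S>80),'o':(H>2)\&(H<32)\&(S>55)\&(V>90),/; s/'w':(S<40)&(V>165),'k':(V<75)/'w':(S<40)\&(V>168),'k':(V<112)/" m.py
cat > run.py <<'E'
from m import *
P=depth_pts(t)
B={'ytray':('y',(240,185,310,245),.023,(255,240,325,285)),'ysmall':('y',(105,260,165,310),.02,(245,330,320,385)),'gtray':('g',(378,175,448,238),.023,(308,195,370,225)),
'blue':('b',(320,180,368,228),.03,(290,215,332,250)),'white':('w',(462,185,512,235),.03,(345,180,382,202)),
'brass':('o',(295,250,325,300),.016,(333,247,380,268)),'black':('k',(350,250,392,303),.023,(360,218,398,246)),
'loupe':('k',(422,258,450,282),.031,(384,204,402,224)),'batt':('k',(480,262,506,296),.014,None),'cap':('k',(243,254,274,284),.011,(314,275,343,293))}
for n,(k,b,z,sb) in B.items():
    m=mask(t,k,b); q=P[m>0]; v,u=np.nonzero(m); out=''
    if sb:
        ms=mask(s,k,sb); vs,us=np.nonzero(ms)
        out=tri(t,(u.mean(),v.mean()),s,(us.mean(),vs.mean()))
    print(n,m.sum(),'rect',rect(t,m,z),'z',np.percentile(q[:,2],[5,50,95]).round(4),'tri',out)
print('mat z',np.median(P[295:305,330:420,2]))
E
python3 run.py
```

```text
ytray 2800 rect [0.57   0.3938 0.1165 0.1317 3.6034] z [0.0036 0.009  0.025 ] tri (array([0.5696, 0.3935, 0.0133]), 0.0043)
ysmall 1463 rect [ 0.4036  0.7077  0.0938  0.0806 76.8101] z [0.0021 0.0071 0.0189] tri (array([0.4022, 0.7095, 0.0107]), 0.0047)
gtray 2708 rect [5.93500e-01 7.51000e-02 1.30800e-01 1.15200e-01 8.65991e+01] z [0.0033 0.0087 0.025 ] tri (array([0.5929, 0.0732, 0.0143]), 0.0028)
blue 852 rect [5.95900e-01 2.34100e-01 6.18000e-02 8.33000e-02 6.91834e+01] z [0.0057 0.0109 0.0369] tri (array([0.5981, 0.2327, 0.012 ]), 0.0041)
white 723 rect [ 0.5829 -0.0911  0.0826  0.0613 11.5662] z [0.0055 0.01   0.0165] tri (array([ 0.5868, -0.0967,  0.0081]), 0.0035)
brass 433 rect [4.33500e-01 3.09500e-01 2.32000e-02 9.72000e-02 8.67623e+01] z [0.0217 0.0276 0.0325] tri (array([0.4311, 0.3091, 0.0206]), 0.0025)
black 787 rect [4.28700e-01 1.70200e-01 4.09000e-02 1.03000e-01 6.65439e+01] z [0.0047 0.0392 0.0459] tri (array([0.4273, 0.17  , 0.0225]), 0.0026)
loupe 241 rect [0.4443 0.0301 0.0363 0.0384 0.2929] z [0.0048 0.0252 0.0337] tri (array([0.4435, 0.0265, 0.0171]), 0.0041)
batt 389 rect [ 4.22100e-01 -1.03900e-01  3.72000e-02  5.53000e-02  8.17293e+01] z [0.0047 0.0137 0.0186] tri 
cap 432 rect [0.4463 0.4294 0.0533 0.0505 1.0512] z [0.0065 0.0109 0.0155] tri (array([0.4459, 0.4291, 0.0069]), 0.004)
mat z 0.0038166410461666356
```

All the sizes and heights agree with the text. The mat's yellow tray measures about 116 x 132 mm and the small one 94 x 81 mm, so the tray on the mat is the right one. I'll start with the brass barrel.

Call:
{"op": "servo_tool", "data": {"plan": [[100,-0.05,-0.0213,0,0,0,0],[100,-0.05,-0.0213,0,0,0,0],[100,-0.05,-0.0213,0,0,0,0],[100,-0.05,-0.0213,0,0,0,0],[100,-0.05,-0.0213,0,0,0,0],[100,-0.05,-0.0213,0,0,0,0],[100,-0.05,-0.0213,0,0,0,0],[100,0,0,0,0,0,-0.178]], "force": 20}}

```text
time_s: 1.1
ee_pos: [0.4355, 0.3066, 0.2049]
eef_rot: [-3.141, -0.001, 3.085]
force: [-1.1, 0.9, -1.0]
grip_width: 0.0941
grip_force: 0.0
```

```bash
cat >> h.py <<'E'
def go(x,y,z,deg):
    "tool-axis shift (made before the turn), turn about tool z"
    o=ctrl.get_obs(); yaw=o['eef_rot'][2]; d=np.array([x,y,z])-o['ee_pos']
    tx=np.array([np.cos(yaw),np.sin(yaw),0]); ty=np.array([np.sin(yaw),-np.cos(yaw),0])
    dy=(np.deg2rad(deg)-yaw+np.pi/2)%np.pi-np.pi/2
    print('shift',np.round([d@tx,d@ty,-d[2]],4),'turn z',round(-dy,4),'now',o['ee_pos'].round(4),o['eef_rot'].round(4),'t',o['time_s'])
E
python3 - <<'E'
from h import *
c=cap('wrist','w1'); print(c['mtx'].round(1).tolist(),c['pose'].round(3).tolist()); go(.4335,.3095,.2,176.8)
E
```

```text
[[381.1, 0.0, 319.1], [0.0, 381.1, 240.0], [0.0, 0.0, 1.0]] [[0.056, -0.957, -0.286, 0.351], [0.998, 0.054, 0.017, 0.312], [-0.001, -0.286, 0.958, 0.385], [0.0, 0.0, 0.0, 1.0]]
shift [0.0009 0.0019 0.0049] turn z 0.0117 now [0.4344 0.3076 0.2049] [-3.1410e+00 -8.0000e-04  3.0975e+00] t 1.15
```

View pics/w1.png

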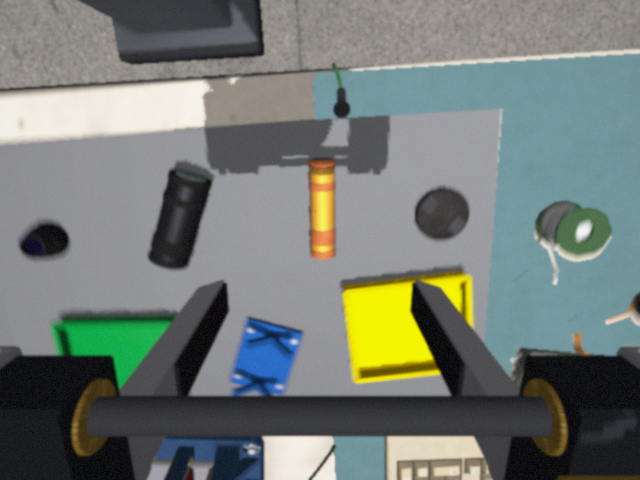

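The wrist view shows brass at (322,210), black at (181,217), the cap at (441,213), the blue cradle at (266,355), the yellow tray at (408,325) and the loupe at (44,240). I'll measure from this view and triangulate against the top view.

```bash
cat > w.py <<'E'
from m import *
def meas(c,n,k,box,z):
    m=mask(c,k,box); q=depth_pts(c)[m>0]; v,u=np.nonzero(m)
    print(n,m.sum(),'rect',rect(c,m,z),'z',np.percentile(q[:,2],[5,50,95]).round(4)); return u.mean(),v.mean()
E
python3 - <<'E'
from w import *
c=load('w1')
hs=cv2.cvtColor(c['pixels'],cv2.COLOR_RGB2HSV)
for p in [(322,210),(322,188),(181,217),(150,290),(266,355)]: print(p,hs[p[1],p[0]])
a=meas(c,'brass','o',(300,150,345,265),.016)
b=meas(c,'blue','b',(225,305,310,398),.009)
m=meas(c,'black','k',(140,155,220,275),.023)
for n,k,box,p in (('brass','o',(295,250,325,300),a),('blue','b',(320,180,368,228),b),('black','k',(350,250,392,303),m)):
    v,u=np.nonzero(mask(t,k,box)); print(n,tri(t,(u.mean(),v.mean()),c,p))
# blue uprights: depth above 25 mm, and per-side
P=depth_pts(c); M=mask(c,'b',(225,305,310,398))
for lo,hi in((.004,.014),(.022,.05)):
    q=P[(M>0)&(P[...,2]>lo)&(P[...,2]<hi)]; print(lo,cv2.minAreaRect(q[:,:2].astype(np.float32)),len(q),q[:,2].max())
go(.4335,.3095,.1,176.8)
E
```

```text
(322, 210) [ 29 154 246]
(322, 188) [ 12 163 242]
(181, 217) [120  15  67]
(150, 290) [110  10 155]
(266, 355) [107 201 202]
brass 2509 rect [4.31700e-01 3.10100e-01 2.57000e-02 9.99000e-02 8.74473e+01] z [0.0197 0.0273 0.0299]
blue 3908 rect [6.06900e-01 2.33400e-01 6.48000e-02 1.05900e-01 6.99317e+01] z [0.0069 0.0099 0.0366]
black 4479 rect [4.29300e-01 1.70700e-01 4.21000e-02 1.11100e-01 6.71547e+01] z [0.004  0.0395 0.0436]
brass (array([ 0.4395,  0.31  , -0.0336]), 0.0001)
blue (array([0.6026, 0.2338, 0.0032]), 0.0016)
black (array([0.4286, 0.1697, 0.0169]), 0.0012)
0.004 ((0.6075015068054199, 0.23348462581634521), (0.0653843954205513, 0.1044323742389679), 69.97325134277344) 2943 0.013994584683411415
0.022 ((0.5983242392539978, 0.2357224076986313), (0.04983481392264366, 0.07039539515972137), 71.07797241210938) 648 0.042901666301952024
shift [0.0009 0.0019 0.1049] turn z 0.0117 now [0.4344 0.3076 0.2049] [-3.1410e+00 -8.0000e-04  3.0975e+00] t 1.15
```

Call:
{"op": "servo_tool", "data": {"plan": [[100,0.002,0.0023,0.045,0,0,0],[100,0,0,0.045,0,0,0],[100,0,0,0.045,0,0,0],[100,0,0,0.04,0,0,0],[100,0,0,0.015,0,0,0],[100,0,0,0.008,0,0,0],[100,0,0,0,0,0,0],[20,0,0,0,0,0,0]], "force": 15}}

```text
time_s: 2.15
ee_pos: [0.4321, 0.3117, 0.0086]
eef_rot: [3.141, 0.002, 3.086]
force: [0.0, 0.2, -1.0]
grip_width: 0.0871
grip_force: 0.0
```

Call:
{"op": "servo_tool", "data": {"plan": [[10,0,0,0,0,0,0],[10,0,0,0,0,0,0],[10,0,0,0,0,0,0],[10,0,0,0,0,0,0],[10,0,0,0,0,0,0],[10,0,0,0,0,0,0],[10,0,0,0,0,0,0],[10,0,0,0,0,0,0]], "force": 15}}

```text
time_s: 3.15
ee_pos: [0.4315, 0.3112, 0.0074]
eef_rot: [-3.141, -0.0, 3.086]
force: [-0.4, -1.7, -0.8]
grip_width: 0.0255
grip_force: 15.0
```

Gripped at 25.5 mm. The axis sits about 8.6 mm above the TCP. Now I'll lift and carry it toward the white cradle.

Call:
{"op": "servo_tool", "data": {"plan": [[10,0,0,-0.02,0,0,0],[10,0,0,-0.05,0,0,0],[10,0,0,-0.05,0,0,0],[10,-0.01,-0.04,-0.03,0,0,0],[10,-0.01,-0.05,0,0,0,0],[10,-0.01,-0.05,0,0,0,0],[10,-0.01,-0.05,0,0,0,0],[10,-0.01,-0.05,0,0,0,0]]}}

```text
time_s: 4.15
ee_pos: [0.4679, 0.0673, 0.1575]
eef_rot: [3.142, 0.0, 3.086]
force: [1.2, 0.6, -1.4]
grip_width: 0.0257
grip_force: 15.0
```

Call:
{"op": "servo_tool", "data": {"plan": [[10,-0.01,-0.05,0,0,0,0],[10,-0.01,-0.05,0,0,0,0],[10,-0.01,-0.05,0,0,0,0],[10,-0.01,0,0,0,0,-0.13],[10,0,0,0,0,0,-0.13],[10,0,0,0,0,0,0],[10,0,0,0,0,0,0],[10,0,0,0,0,0,0]]}}

```text
time_s: 5.15
ee_pos: [0.4996, -0.0829, 0.1575]
eef_rot: [3.142, 0.0, -2.939]
force: [0.0, -0.1, -1.1]
grip_width: 0.0255
grip_force: 15.0
```

```bash
python3 - <<'E'
from h import *
c=cap('wrist','w2'); print(c['pose'].round(3).tolist()); go(.585,-.095,.16,191.6); print(ctrl.get_obs()['grip_width'])
E
```

```text
[[-0.201, -0.938, -0.281, 0.417], [0.979, -0.193, -0.058, -0.099], [0.0, -0.287, 0.958, 0.337], [0.0, 0.0, 0.0, 1.0]]
shift [-0.0812 -0.029  -0.0025] turn z 0.0007 now [ 0.4996 -0.083   0.1575] [-3.1415e+00  1.0000e-04 -2.9384e+00] t 5.2
0.025676237227840185
```

View pics/w2.png

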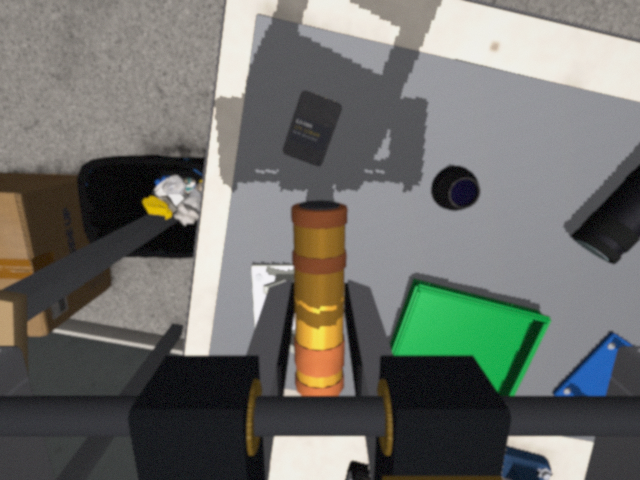

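The barrel at (320,300) hides the white cradle at (275,280). The battery is visible at (312,128) and the loupe at (456,188). I'll shift sideways for a clear look.

Call:
{"op": "servo_tool", "data": {"plan": [[10,0.01,0.035,-0.01,0,0,0],[10,0.01,0.035,-0.01,0,0,0],[10,0.01,0.02,0,0,0,0],[10,0,0,0,0,0,0],[10,0,0,0,0,0,0],[10,0,0,0,0,0,0],[10,0,0,0,0,0,0],[10,0,0,0,0,0,0]]}}

```text
time_s: 6.2
ee_pos: [0.452, -0.0013, 0.1773]
eef_rot: [3.142, -0.0, -2.938]
force: [-0.8, 0.5, -1.2]
grip_width: 0.0259
grip_force: 15.0
```

```bash
python3 - <<'E'
from w import *
c=cap('wrist','w3')
cv2.imwrite('pics/w3c.png',cv2.resize(c['pixels'][90:420,100:420,::-1],None,fx=1.8,fy=1.8))
P=depth_pts(c)
R=(P[...,0]>.52)&(P[...,0]<.65)&(P[...,1]<-.04)&(P[...,1]>-.16)
hs=cv2.cvtColor(c['pixels'],cv2.COLOR_RGB2HSV); W=(hs[...,1]<40)&(hs[...,2]>175)
for lo,hi in((.006,.013),(.02,.05)):
    m=R&(P[...,2]>lo)&(P[...,2]<hi)&(W if lo<.01 else True)
    n,l,st,_=cv2.connectedComponentsWithStats(m.astype(np.uint8))
    for i in range(1,n):
        if st[i,4]>40:
            q=P[l==i]; print(lo,st[i].tolist(),[np.round(a,4) for a in cv2.minAreaRect(q[:,:2].astype(np.float32))],q[:,2].max().round(4))
go(.588,-.097,.16,191.6)
E
```

```text
0.006 [167, 287, 68, 68, 3137] [array([ 0.5804, -0.097 ]), array([0.0775, 0.0638]), np.float64(11.7463)] 0.0127
0.006 [183, 287, 25, 5, 91] [array([ 0.5456, -0.107 ]), array([0.0049, 0.0243]), np.float64(12.2739)] 0.0108
0.02 [171, 299, 39, 17, 424] [array([ 0.5541, -0.1023]), array([0.0089, 0.0363]), np.float64(12.0591)] 0.0402
shift [-0.1138 -0.1213  0.0174] turn z 0.0014 now [ 0.452  -0.0012  0.1774] [ 3.1416e+00 -2.0000e-04 -2.9377e+00] t 6.25
```

View pics/w3c.png

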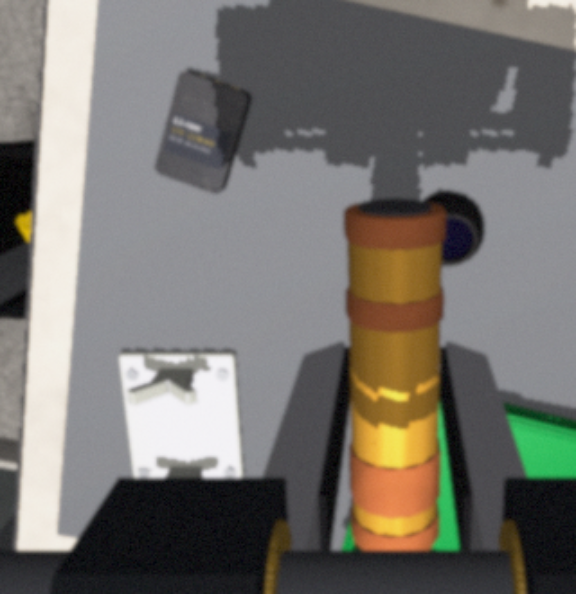

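Two estimates of the cradle agree at centre (0.585, -0.096), axis about 12°: the near notch plus 31 mm, and the near edge plus 43 mm. The barrel is still held straight. I'll move above the cradle and start down.

Call:
{"op": "servo_tool", "data": {"plan": [[10,-0.0278,-0.03,0,0,0,0],[10,-0.0278,-0.03,0,0,0,0],[10,-0.0278,-0.03,0,0,0,0],[10,-0.0278,-0.03,0,0,0,0],[10,0,0,0.04,0,0,-0.006],[10,0,0,0.04,0,0,0],[10,0,0,0.035,0,0,0],[10,0,0,0,0,0,0]]}}

```text
time_s: 7.25
ee_pos: [0.5839, -0.0958, 0.0602]
eef_rot: [3.14, -0.004, -2.931]
force: [0.5, -0.4, -0.7]
grip_width: 0.0251
grip_force: 15.0
```

```bash
python3 - <<'E'
from h import *
c=cap('side','s1'); d=cap('top','t1')
a=cv2.resize(c['pixels'][165:215,340:400],(480,400)); b=cv2.resize(d['pixels'][180:235,455:515],(320,293)); 
o=np.zeros((400,800,3),np.uint8); o[:,:480]=a; o[:293,480:]=b
cv2.imwrite('pics/s1c.png',o[:,:,::-1]); go(.585,-.096,.04,192)
E
```

```text
shift [0.0007 0.0003 0.0236] turn z 0.0008 now [ 0.5857 -0.0961  0.0636] [-3.1412e+00  9.0000e-04 -2.9314e+00] t 7.35
```

View pics/s1c.png

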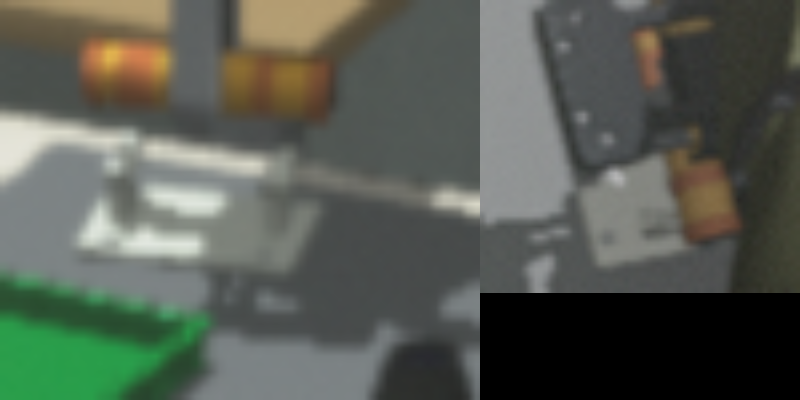

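The side crop shows the barrel level and straddling both notches, so I'll lower it gently.

Call:
{"op": "servo_tool", "data": {"plan": [[10,0,0,0.01,0,0,0],[10,0,0,0.008,0,0,0],[10,0,0,0.004,0,0,0],[10,0,0,0.003,0,0,0],[10,0,0,0.002,0,0,0],[10,0,0,0.001,0,0,0],[10,0,0,0,0,0,0],[10,0,0,0,0,0,0]]}}

```text
time_s: 8.35
ee_pos: [0.5855, -0.0963, 0.0349]
eef_rot: [-3.141, 0.001, -2.931]
force: [-0.6, -3.0, 5.2]
grip_width: 0.0257
grip_force: 15.0
```

A contact force of about 6 N at the expected height means it's seated. I'll release and rise.

Call:
{"op": "servo_tool", "data": {"plan": [[36,0,0,0,0,0,0],[40,0,0,0,0,0,0],[45,0,0,0,0,0,0],[55,0,0,0,0,0,0],[60,0,0,0,0,0,0],[60,0,0,0,0,0,0],[60,0,0,-0.03,0,0,0],[60,0,0,-0.04,0,0,0]]}}

```text
time_s: 9.35
ee_pos: [0.5847, -0.0959, 0.1046]
eef_rot: [3.141, -0.002, -2.931]
force: [-0.1, 0.1, 0.3]
grip_width: 0.0564
grip_force: 0.0
```

Call:
{"op": "servo_tool", "data": {"plan": [[100,0.01,0,-0.05,0,0,0],[100,0.04,0,-0.02,0,0,0],[100,0.05,0,0,0,0,0.05],[100,0.05,0,0,0,0,0.05],[100,0,0,0,0,0,0],[100,0,0,0,0,0,0],[100,0,0,0,0,0,0],[100,0,0,0,0,0,0]]}}

```text
time_s: 10.35
ee_pos: [0.4385, -0.1247, 0.1742]
eef_rot: [3.141, -0.0, -3.031]
force: [0.4, -0.3, -0.8]
grip_width: 0.0938
grip_force: 0.0
```

```bash
python3 - <<'E'
from w import *
c=cap('wrist','w4')
P=depth_pts(c); hs=cv2.cvtColor(c['pixels'],cv2.COLOR_RGB2HSV)
near=(P[...,2]<.07)&(P[...,2]>.002)
m=near&(hs[...,0]<32)&(hs[...,1]>80)&(P[...,1]<-.03)&(P[...,0]>.5)
q=P[m]; print('brass',m.sum(),cv2.minAreaRect(q[:,:2].astype(np.float32)),np.percentile(q[:,2],[5,50,95,99]))
m=near&(P[...,2]>.0085)&(hs[...,2]<130)&(P[...,0]<.48)&(P[...,1]<-.05)&(P[...,0]>.37)&(P[...,1]>-.16)
q=P[m]; print('batt',m.sum(),cv2.minAreaRect(q[:,:2].astype(np.float32)),np.percentile(q[:,2],[5,50,95]))
m=near&(P[...,2]>.018)&(P[...,0]<.5)&(P[...,1]<.08)&(P[...,0]>.38)&(P[...,1]>-.03)
q=P[m]; print('loupe',m.sum(),cv2.minAreaRect(q[:,:2].astype(np.float32)),np.percentile(q[:,2],[5,50,95]))
go(.422,-.104,.1,171.7)
E
```

```text
brass 1435 ((0.5664575695991516, -0.10075739026069641), (0.06410003453493118, 0.02483637072145939), 11.478206634521484) [0.0481496  0.05409179 0.05634772 0.05704191]
batt 2074 ((0.42009425163269043, -0.10484451800584793), (0.03463628143072128, 0.05286308377981186), 81.63192749023438) [0.01296794 0.01434902 0.01560327]
loupe 1121 ((0.44217389822006226, 0.024367939680814743), (0.03033948503434658, 0.03384888172149658), 30.847108840942383) [0.019443   0.02788474 0.03210953]
shift [0.014  0.0224 0.0742] turn z 0.2557 now [ 0.4384 -0.1247  0.1742] [ 3.1414e+00 -5.0000e-04 -3.0308e+00] t 10.4
```

View pics/w4.png

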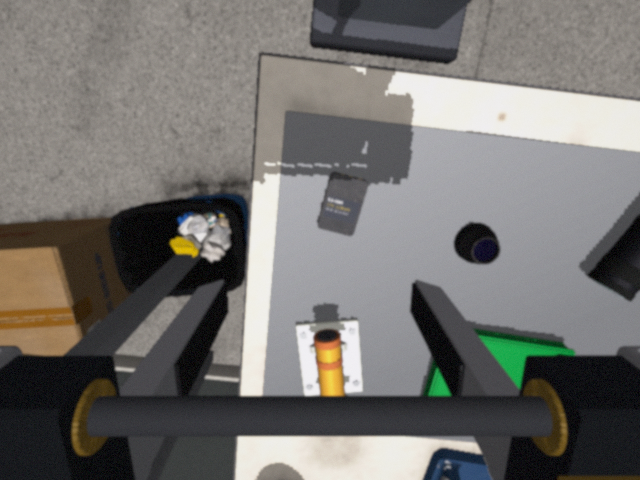

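Brass is seated: its top is at 56 mm, so the axis is at 43 mm world, as expected. Battery at (341,205) measures (0.420, -0.105), top at 14 mm, and the loupe at (477,243) measures (0.442, 0.0245). Next is the battery.

Call:
{"op": "servo_tool", "data": {"plan": [[80,0.0161,0.0216,0.03,0,0,0],[80,0,0,0.04,0,0,0.128],[80,0,0,0.04,0,0,0.128],[80,0,0,0.035,0,0,0],[80,0,0,0.015,0,0,0],[80,0,0,0.008,0,0,0],[80,0,0,0,0,0,0],[30,0,0,0,0,0,0]], "force": 12}}

```text
time_s: 11.4
ee_pos: [0.4202, -0.1054, 0.0073]
eef_rot: [-3.141, 0.002, 2.996]
force: [0.2, -0.0, -0.4]
grip_width: 0.0679
grip_force: 0.0
```

Call:
{"op": "servo_tool", "data": {"plan": [[15,0,0,0,0,0,0],[15,0,0,0,0,0,0],[15,0,0,0,0,0,0],[15,0,0,0,0,0,0],[15,0,0,0,0,0,0],[15,0,0,0,0,0,0],[15,0,0,-0.01,0,0,0],[15,0,0,-0.03,0,0,0]]}}

```text
time_s: 12.4
ee_pos: [0.4189, -0.1049, 0.0465]
eef_rot: [3.141, -0.003, 2.996]
force: [1.0, 0.4, 0.2]
grip_width: 0.0349
grip_force: 12.0
```

Call:
{"op": "servo_tool", "data": {"plan": [[15,0,0,-0.05,0,0,0],[15,0,0.02,-0.04,0,0,0],[15,-0.008,0.05,0,0,0,0],[15,-0.008,0.05,0,0,0,0],[15,-0.008,0.05,0,0,0,0],[15,-0.008,0.05,0,0,0,0],[15,-0.008,0.05,0,0,0,0],[15,-0.008,0.05,0,0,0,0]]}}

```text
time_s: 13.4
ee_pos: [0.5138, 0.2062, 0.1371]
eef_rot: [3.141, 0.0, 2.996]
force: [-0.1, -1.3, -1.4]
grip_width: 0.0348
grip_force: 12.0
```

Call:
{"op": "servo_tool", "data": {"plan": [[15,-0.008,0.05,0,0,0,0],[15,-0.008,0.05,0,0,0,0],[15,-0.006,0.05,0,0,0,0],[15,-0.006,0.045,0,0,0,0],[15,0,0,0,0,0,-0.1],[15,0,0,0.03,0,0,0],[15,0,0,0.03,0,0,0],[15,0,0,0,0,0,0]]}}

```text
time_s: 14.4
ee_pos: [0.5686, 0.3927, 0.0746]
eef_rot: [-3.139, -0.004, 3.096]
force: [0.2, 0.3, 0.1]
grip_width: 0.0347
grip_force: 12.0
```

```bash
python3 - <<'E'
from w import *
c=cap('wrist','w5')
P=depth_pts(c); hs=cv2.cvtColor(c['pixels'],cv2.COLOR_RGB2HSV); Y=(hs[...,0]>22)&(hs[...,0]<35)&(hs[...,1]>100)
q=P[Y&(P[...,0]>.45)&(P[...,2]<.05)]; print('ytray',len(q),cv2.minAreaRect(q[:,:2].astype(np.float32)),np.percentile(q[:,2],[5,30,50,95]))
go(.57,.394,.0105,180)
E
```

```text
ytray 24299 ((0.5828570127487183, 0.4648440480232239), (0.3050537407398224, 0.1456468254327774), 81.99952697753906) [0.00671764 0.00763549 0.00812314 0.02393009]
shift [-0.0005  0.0008  0.0662] turn z -0.0458 now [0.5695 0.3932 0.0767] [-3.1409e+00 -1.0000e-03  3.0958e+00] t 14.45
```

View pics/w5.png

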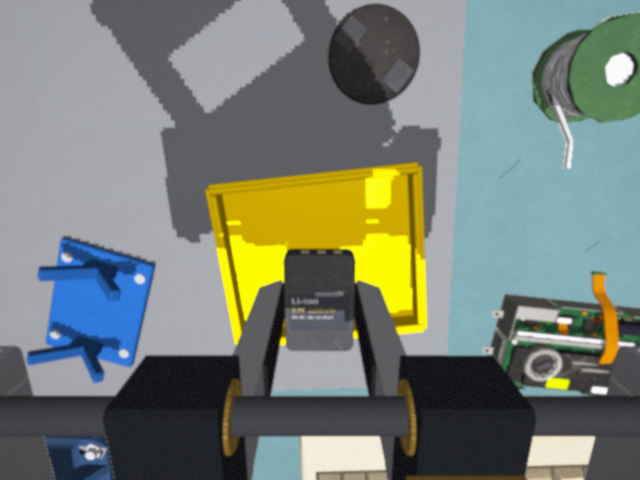

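The battery is held level at (320,300) above the tray, whose floor measures about 7.7 mm. The blue cradle is well in view around (97,305). I'll measure the cradle from this picture while lowering the battery.

Call:
{"op": "servo_tool", "data": {"plan": [[15,0,0,0.025,0,0,0],[15,0,0,0.02,0,0,0],[15,0,0,0.012,0,0,0],[15,0,0,0.005,0,0,0],[15,0,0,0.003,0,0,0],[15,0,0,0.001,0,0,0],[15,0,0,0,0,0,0],[15,0,0,0,0,0,0]]}}

```text
time_s: 15.45
ee_pos: [0.5698, 0.3934, 0.0108]
eef_rot: [3.141, 0.0, 3.096]
force: [0.2, 0.0, 0.2]
grip_width: 0.0348
grip_force: 12.0
```

```bash
python3 - <<'E'
from w import *
c=load('w5'); P=depth_pts(c); M=mask(c,'b',(20,225,165,385))>0
hs=cv2.cvtColor(c['pixels'],cv2.COLOR_RGB2HSV)
print([ (plane(c,u,v,.009).round(4)).tolist() for u,v in((63,237),(154,262),(130,366))])
for lo,hi in((.005,.013),(.02,.05)):
    m=(M&(P[...,2]>lo)&(P[...,2]<hi)).astype(np.uint8); n,l,st,_=cv2.connectedComponentsWithStats(m)
    for i in range(1,n):
        if st[i,4]>60: q=P[l==i]; print(lo,st[i].tolist(),[np.round(a,4) for a in cv2.minAreaRect(q[:,:2].astype(np.float32))],q[:,2].max().round(4))
E
```

```text
[[0.5474, 0.2217, 0.009], [0.5679, 0.2798, 0.009], [0.6489, 0.2481, 0.009]]
0.005 [46, 237, 109, 130, 8012] [array([0.5984, 0.2335]), array([0.0665, 0.0866]), np.float64(68.9669)] 0.013
0.02 [38, 265, 83, 37, 1270] [array([0.57 , 0.246]), array([0.0499, 0.0091]), np.float64(69.5058)] 0.0424
0.02 [27, 343, 77, 40, 1141] [array([0.6275, 0.2232]), array([0.0498, 0.0096]), np.float64(68.6634)] 0.0421
```

The blue cradle is at (0.5985, 0.234) with its axis at -21°. The notch pair, base rectangle and corners all agree. Now I'll release the battery and rise.

Call:
{"op": "servo_tool", "data": {"plan": [[15,0,0,0.001,0,0,0],[15,0,0,0,0,0,0],[45,0,0,0,0,0,0],[50,0,0,0,0,0,0],[60,0,0,0,0,0,0],[60,0,0,0,0,0,0],[60,0,0,-0.03,0,0,0],[60,0,0,-0.05,0,0,0]]}}

```text
time_s: 16.45
ee_pos: [0.5689, 0.3928, 0.0886]
eef_rot: [-3.14, -0.003, 3.096]
force: [0.7, 0.2, 0.8]
grip_width: 0.0564
grip_force: 0.0
```

```bash
python3 - <<'E'
from h import *
go(.42,.175,.18,156.8)
E
```

```text
shift [ 0.1387 -0.2244 -0.0914] turn z 0.3591 now [0.5689 0.3928 0.0886] [-3.1396e+00 -3.0000e-03  3.0958e+00] t 16.45
```

Call:
{"op": "servo_tool", "data": {"plan": [[100,0,0,-0.045,0,0,0],[100,0.01,-0.02,-0.045,0,0,0],[100,0.032,-0.051,0,0,0,0],[100,0.032,-0.051,0,0,0,0],[100,0.032,-0.051,0,0,0,0],[100,0.032,-0.051,0,0,0,0.18],[100,0,0,0,0,0,0.179],[100,0,0,0,0,0,0]]}}

```text
time_s: 17.45
ee_pos: [0.4217, 0.1757, 0.1799]
eef_rot: [3.141, 0.001, 2.737]
force: [0.5, 0.4, 0.3]
grip_width: 0.0938
grip_force: 0.0
```

```bash
python3 - <<'E'
from w import *
c=cap('wrist','w6')
P=depth_pts(c); R=(P[...,0]>.34)&(P[...,0]<.52)&(P[...,1]>.1)&(P[...,1]<.24)&(P[...,2]<.06)
q=P[R&(P[...,2]>.02)]; print('black',len(q),cv2.minAreaRect(q[:,:2].astype(np.float32)),np.percentile(q[:,2],[50,95,99]))
q=q[q[:,2]>.036]; print(cv2.minAreaRect(q[:,:2].astype(np.float32)))
go(.4287,.170,.006,156.8)
E
```

```text
black 4374 ((0.4283778667449951, 0.1712268590927124), (0.03982621431350708, 0.09103231877088547), 66.2937240600586) [0.04032789 0.04359723 0.04431403]
((0.4283785820007324, 0.1711457371711731), (0.0316520519554615, 0.09105858206748962), 65.97964477539062)
shift [-0.0087 -0.0028  0.1737] turn z 0.0041 now [0.4218 0.176  0.1797] [3.1411e+00 5.0000e-04 2.7408e+00] t 17.5
```

View pics/w6.png

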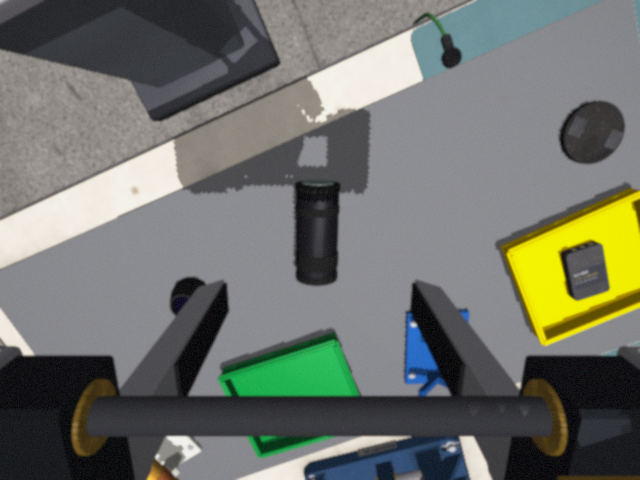

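The black barrel at (317,232) measures 40 x 91 mm with its centre at (0.4284, 0.171). The battery lies flat in the yellow tray at (585,270). I'll grasp the black barrel.

Call:
{"op": "servo_tool", "data": {"plan": [[100,-0.008,-0.0018,0.04,0,0,0.013],[100,0,0,0.045,0,0,0],[100,0,0,0.045,0,0,0],[100,0,0,0.03,0,0,0],[100,0,0,0.008,0,0,0],[100,0,0,0.004,0,0,0],[100,0,0,0,0,0,0],[40,0,0,0,0,0,0]], "force": 15}}

```text
time_s: 18.5
ee_pos: [0.4287, 0.1713, 0.0083]
eef_rot: [3.141, 0.001, 2.724]
force: [-0.1, -0.3, -0.4]
grip_width: 0.0868
grip_force: 0.0
```

Call:
{"op": "servo_tool", "data": {"plan": [[20,0,0,0,0,0,0],[20,0,0,0,0,0,0],[20,0,0,0,0,0,0],[20,0,0,0,0,0,0],[20,0,0,0,0,0,0],[20,0,0,-0.01,0,0,0],[20,0,0,-0.04,0,0,0],[20,0,0,-0.05,0,0,0]]}}

```text
time_s: 19.5
ee_pos: [0.4276, 0.1709, 0.1086]
eef_rot: [-3.14, -0.001, 2.724]
force: [0.7, 0.3, -1.5]
grip_width: 0.0395
grip_force: 15.0
```

```bash
python3 - <<'E'
from h import *
go(.5985,.234,.1,159.0); print(ctrl.get_obs()['grip_width'])
E
```

```text
shift [-0.1306  0.1271  0.0086] turn z -0.0513 now [0.4276 0.1709 0.1086] [-3.1404e+00 -1.3000e-03  2.7238e+00] t 19.5
0.03946208062762367
```

Call:
{"op": "servo_tool", "data": {"plan": [[20,-0.03,0.03,-0.01,0,0,0],[20,-0.04,0.038,0,0,0,0],[20,-0.04,0.038,0,0,0,0],[20,-0.0206,0.0211,0,0,0,-0.051],[20,0,0,0.03,0,0,0],[20,0,0,0.025,0,0,0],[20,0,0,0,0,0,0],[20,0,0,0,0,0,0]]}}

```text
time_s: 20.5
ee_pos: [0.5996, 0.2344, 0.0639]
eef_rot: [3.141, 0.001, 2.775]
force: [-0.1, -0.4, -1.2]
grip_width: 0.0393
grip_force: 15.0
```

```bash
python3 - <<'E'
from h import *
c=cap('side','s2'); d=cap('wrist','w7')
o=np.zeros((400,800,3),np.uint8); o[:,:480]=cv2.resize(c['pixels'][205:255,280:340],(480,400)); o[:240,480:]=cv2.resize(d['pixels'],(320,240))
cv2.imwrite('pics/s2c.png',o[:,:,::-1]); go(.5985,.234,.033,159.0)
E
```

```text
shift [ 0.001  -0.0009  0.0311] turn z -0.0002 now [0.5997 0.2345 0.0641] [3.1403e+00 1.6000e-03 2.7748e+00] t 20.6
```

View pics/s2c.png

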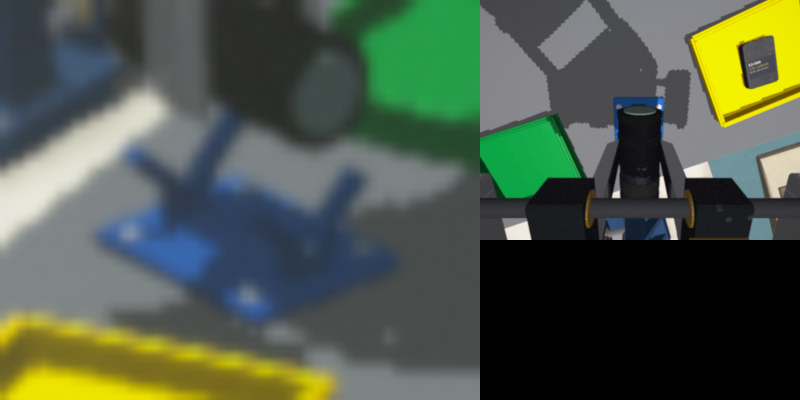

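The barrel is level above the blue notches, and in the wrist view it lines up with the base. Lowering it now.

Call:
{"op": "servo_tool", "data": {"plan": [[20,0.001,-0.0009,0.01,0,0,0],[20,0,0,0.009,0,0,0],[20,0,0,0.005,0,0,0],[20,0,0,0.004,0,0,0],[20,0,0,0.002,0,0,0],[20,0,0,0.001,0,0,0],[20,0,0,0,0,0,0],[20,0,0,0,0,0,0]]}}

```text
time_s: 21.6
ee_pos: [0.598, 0.2339, 0.0323]
eef_rot: [3.141, 0.0, 2.775]
force: [-4.3, -1.0, 5.5]
grip_width: 0.0396
grip_force: 15.0
```

It touches at the expected height. I'll release, rise and back off for a look.

Call:
{"op": "servo_tool", "data": {"plan": [[48,0,0,0,0,0,0],[52,0,0,0,0,0,0],[58,0,0,0,0,0,0],[65,0,0,0,0,0,0],[70,0,0,0,0,0,0],[70,0,0,0,0,0,0],[70,0,0,-0.03,0,0,0],[70,0,0,-0.05,0,0,0]]}}

```text
time_s: 22.6
ee_pos: [0.597, 0.2335, 0.1108]
eef_rot: [-3.139, -0.003, 2.775]
force: [1.0, 0.2, 0.6]
grip_width: 0.0657
grip_force: 0.0
```

```bash
python3 - <<'E'
from h import *
go(.43,.03,.17,159.0)
E
```

```text
shift [ 0.0829 -0.2498 -0.0592] turn z -0.0003 now [0.597  0.2335 0.1108] [-3.1394e+00 -2.7000e-03  2.7747e+00] t 22.6
```

Call:
{"op": "servo_tool", "data": {"plan": [[80,0,0,-0.04,0,0,0],[80,0.013,-0.03,-0.02,0,0,0],[80,0.014,-0.044,0,0,0,0],[80,0.014,-0.044,0,0,0,0],[80,0.014,-0.044,0,0,0,0],[80,0.014,-0.044,0,0,0,0],[80,0.014,-0.044,0,0,0,0],[80,0,0,0,0,0,0]]}}

```text
time_s: 23.6
ee_pos: [0.4298, 0.0287, 0.1719]
eef_rot: [3.141, 0.001, 2.772]
force: [-0.4, 0.1, 1.2]
grip_width: 0.075
grip_force: 0.0
```

```bash
python3 - <<'E'
from w import *
c=cap('wrist','w8')
P=depth_pts(c); z=P[...,2]
q=P[(P[...,0]>.38)&(P[...,0]<.5)&(P[...,1]<.09)&(P[...,1]>-.04)&(z>.01)&(z<.06)]; print('loupe',len(q),cv2.minAreaRect(q[:,:2].astype(np.float32)),cv2.minEnclosingCircle(q[:,:2].astype(np.float32)),np.percentile(q[:,2],[50,95,99]))
q=P[(P[...,0]>.53)&(P[...,0]<.68)&(P[...,1]>.18)&(P[...,1]<.3)&(z>.047)&(z<.08)]; print('black',len(q),cv2.minAreaRect(q[:,:2].astype(np.float32)) if len(q) else 0,np.percentile(q[:,2],[50,95,99]))
go(.443,.027,.006,159)
E
```

```text
loupe 1266 ((0.44184786081314087, 0.02674991264939308), (0.03610675781965256, 0.033114347606897354), 68.95596313476562) ((0.4435961842536926, 0.026072360575199127), 0.018669351935386658) [0.02734535 0.03187478 0.03284839]
black 4511 ((0.5944973826408386, 0.22940462827682495), (0.03891529515385628, 0.09172669798135757), 62.70735168457031) [0.06381305 0.06824021 0.06888265]
shift [-0.0124  0.002   0.166 ] turn z -0.002 now [0.4307 0.0296 0.172 ] [3.1411e+00 1.2000e-03 2.7730e+00] t 23.65
```

View pics/w8.png

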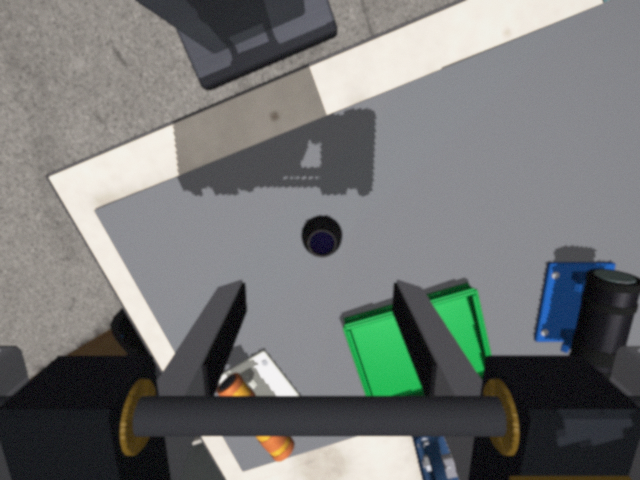

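The loupe is at (321,236) and measures (0.443, 0.0265). Black's top is at 68 mm, which is right, but I want to check its direction from another view later. I'll grasp the loupe.

Call:
{"op": "servo_tool", "data": {"plan": [[80,-0.0122,0.0017,0.04,0,0,0],[80,0,0,0.045,0,0,0],[80,0,0,0.04,0,0,0],[80,0,0,0.025,0,0,0],[80,0,0,0.01,0,0,0],[80,0,0,0.005,0,0,0],[80,0,0,0,0,0,0],[50,0,0,0,0,0,0]], "force": 12}}

```text
time_s: 24.65
ee_pos: [0.4433, 0.0274, 0.0072]
eef_rot: [3.141, 0.001, 2.775]
force: [0.1, -0.3, -0.1]
grip_width: 0.0684
grip_force: 0.0
```

Call:
{"op": "servo_tool", "data": {"plan": [[25,0,0,0,0,0,0],[25,0,0,0,0,0,0],[25,0,0,0,0,0,0],[25,0,0,0,0,0,0],[25,0,0,0,0,0,0],[25,0,0,0,0,0,0],[25,0,0,0,0,0,0],[25,0,0,-0.01,0,0,0]]}}

```text
time_s: 25.65
ee_pos: [0.4423, 0.0274, 0.0163]
eef_rot: [-3.141, -0.001, 2.775]
force: [0.0, 0.3, -0.0]
grip_width: 0.0362
grip_force: 11.9
```

```bash
python3 - <<'E'
from w import *
c=load('w8'); P=depth_pts(c); z=P[...,2]
q=P[(P[...,0]>.53)&(P[...,0]<.68)&(P[...,1]>.18)&(P[...,1]<.3)&(z>.065)&(z<.08)]
print('ridge',len(q),cv2.minAreaRect(q[:,:2].astype(np.float32)),cv2.fitLine(q.astype(np.float32),cv2.DIST_L2,0,.01,.01).ravel())
d=cap('top','t2'); P=depth_pts(d); z=P[...,2]
q=P[(P[...,0]>.53)&(P[...,0]<.66)&(P[...,1]>.17)&(P[...,1]<.29)&(z>.047)&(z<.08)]
print('top black',len(q),cv2.minAreaRect(q[:,:2].astype(np.float32)),np.percentile(q[:,2],[50,95]))
go(.593,.074,.011,180)
E
```

```text
ridge 1889 ((0.5977897047996521, 0.2327684462070465), (0.02352774329483509, 0.09012782573699951), 69.05513763427734) [ 9.2005569e-01 -3.9178732e-01  4.6545037e-04  5.9120888e-01
  2.3441599e-01  6.6998079e-02]
top black 690 ((0.6009618043899536, 0.23311036825180054), (0.03974594920873642, 0.09251956641674042), 69.30159759521484) [0.06454098 0.07076715]
shift [-0.1232  0.0972  0.0068] turn z -0.3668 now [0.4432 0.0274 0.0178] [3.1413e+00 7.0000e-04 2.7748e+00] t 25.7
```

Black is confirmed: its ridge is at (0.598, 0.233) and 69° across, so it's aligned with the cradle. The loupe is held at 36 mm, and next I'll carry it to the green tray.

Call:
{"op": "servo_tool", "data": {"plan": [[25,0,0,-0.04,0,0,0],[25,0,0,-0.04,0,0,0],[25,-0.03,0.024,0,0,0,0],[25,-0.04,0.032,0,0,0,0],[25,-0.04,0.032,0,0,0,0],[25,-0.0132,0.0092,0,0,0,-0.15],[25,0,0,0.03,0,0,0],[25,0,0,0,0,0,0]]}}

```text
time_s: 26.7
ee_pos: [0.5914, 0.0739, 0.0648]
eef_rot: [-3.141, -0.004, 2.925]
force: [-0.4, -0.9, -0.2]
grip_width: 0.0359
grip_force: 11.9
```

```bash
python3 - <<'E'
from h import *
c=cap('wrist','w9'); d=cap('side','s3')
o=np.zeros((480,800,3),np.uint8); o[:,:480]=cv2.resize(c['pixels'][120:420,170:470],(480,480)); o[:240,480:]=cv2.resize(d['pixels'][170:230,300:380],(320,240))
cv2.imwrite('pics/w9c.png',o[:,:,::-1]); go(.593,.074,.011,170)
E
```

```text
shift [-0.0003  0.0002  0.0564] turn z -0.0426 now [0.5927 0.0739 0.0674] [3.1415e+00 3.0000e-04 2.9245e+00] t 26.8
```

View pics/w9c.png

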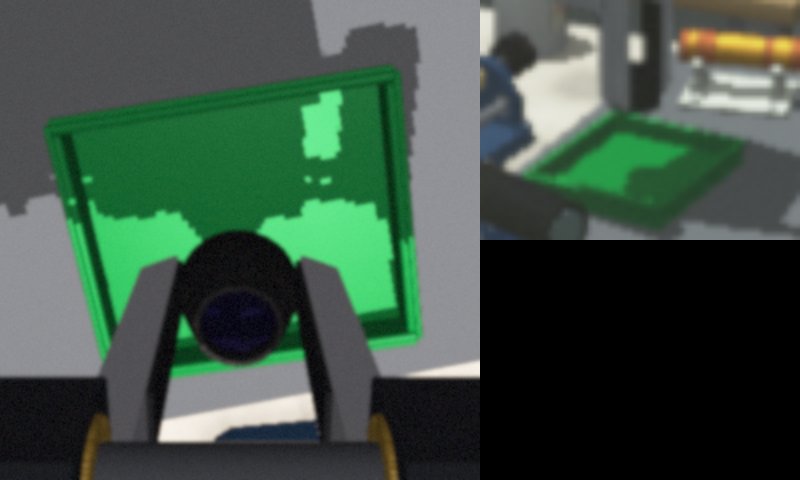

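The loupe is upright, held over the green tray with the wide end down. The side inset shows the brass barrel lying in its notches. Lowering the loupe.

Call:
{"op": "servo_tool", "data": {"plan": [[25,0,0,0.02,0,0,0],[25,0,0,0.018,0,0,0],[25,0,0,0.01,0,0,0],[25,0,0,0.005,0,0,0],[25,0,0,0.003,0,0,0],[25,0,0,0.001,0,0,0],[25,0,0,0,0,0,0],[25,0,0,0,0,0,0]]}}

```text
time_s: 27.8
ee_pos: [0.5929, 0.0739, 0.0105]
eef_rot: [3.141, 0.001, 2.925]
force: [-3.4, -0.1, 6.5]
grip_width: 0.036
grip_force: 12.3
```

It's on the floor. I'll release and rise.

Call:
{"op": "servo_tool", "data": {"plan": [[42,0,0,0,0,0,0],[46,0,0,0,0,0,0],[55,0,0,0,0,0,0],[65,0,0,0,0,0,0],[65,0,0,0,0,0,0],[65,0,0,-0.02,0,0,0],[65,0,0,-0.05,0,0,0],[65,0,0,-0.05,0,0,0]]}}

```text
time_s: 28.8
ee_pos: [0.5925, 0.0739, 0.1323]
eef_rot: [3.141, 0.001, 2.925]
force: [0.8, -0.3, 0.2]
grip_width: 0.0607
grip_force: 0.0
```

Call:
{"op": "servo_tool", "data": {"plan": [[65,0.03,0,-0.04,0,0,0],[65,0.05,0,-0.03,0,0,0],[65,0.05,0,0,0,0,0],[65,0.05,0,0,0,0,0],[65,0,0,0,0,0,0],[65,0,0,0,0,0,0],[65,0,0,0,0,0,0],[65,0,0,0,0,0,0]]}}

```text
time_s: 29.8
ee_pos: [0.4173, 0.1124, 0.1993]
eef_rot: [-3.141, -0.001, 2.924]
force: [-0.3, -0.4, -0.1]
grip_width: 0.0613
grip_force: 0.0
```

```bash
python3 - <<'E'
from w import *
c=cap('wrist','w10'); t1=cap('top','t3')
for nm,k in(('w',c),('t',t1)):
    P=depth_pts(k); z=P[...,2]
    for n,x0,x1,y0,y1,z0,z1 in(('black',.53,.66,.17,.29,.056,.08),('brass',.53,.64,-.15,-.05,.046,.06),('loupe',.56,.63,.04,.11,.0275,.05),('batt',.54,.61,.35,.43,.0135,.03)):
        q=P[(P[...,0]>x0)&(P[...,0]<x1)&(P[...,1]>y0)&(P[...,1]<y1)&(z>z0)&(z<z1)]
        if len(q)>20: print(nm,n,len(q),[np.round(a,3) for a in cv2.minAreaRect(q[:,:2].astype(np.float32))],np.percentile(q[:,2],[5,50,95]).round(4))
print([(plane(t1,np.nonzero(mask(t1,'k',(243,254,274,284)))[1].mean(),np.nonzero(mask(t1,'k',(243,254,274,284)))[0].mean(),.011)).round(4)])
o=np.zeros((480,800,3),np.uint8); o[:,:480]=cv2.resize(c['pixels'],(480,480)); o[:240,480:]=cv2.resize(t1['pixels'][160:320,180:520],(320,240))
cv2.imwrite('pics/fin.png',o[:,:,::-1])
E
```

```text
w black 802 [array([0.567, 0.245]), array([0.036, 0.026]), np.float64(70.596)] [0.057  0.064  0.0683]
w loupe 588 [array([0.592, 0.075]), array([0.029, 0.029]), np.float64(77.117)] [0.0286 0.0322 0.0359]
w batt 1734 [array([0.57 , 0.394]), array([0.037, 0.054]), np.float64(87.477)] [0.0154 0.0182 0.0194]
t black 626 [array([0.601, 0.233]), array([0.037, 0.092]), np.float64(69.193)] [0.0575 0.0655 0.0706]
t brass 431 [array([ 0.587, -0.097]), array([0.099, 0.026]), np.float64(11.951)] [0.0476 0.0535 0.0586]
t loupe 139 [array([0.596, 0.073]), array([0.029, 0.029]), np.float64(45.506)] [0.0282 0.0328 0.038 ]
t batt 354 [array([0.574, 0.389]), array([0.064, 0.079]), np.float64(4.062)] [0.0142 0.0184 0.0231]
[array([0.4472, 0.4294, 0.011 ])]
```

View pics/fin.png

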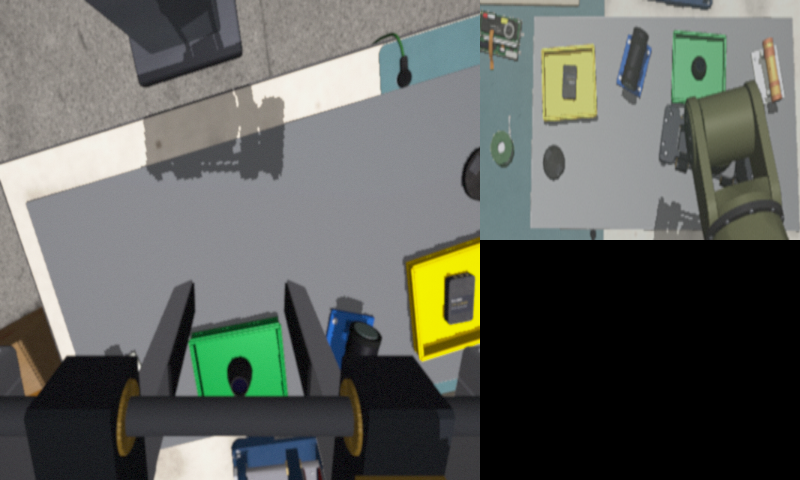

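The last picture shows both barrels in their cradles, the battery flat in the yellow tray and the loupe upright in the green one. The cap and the solder are where they were, and the arm is clear of everything.

```bash
python3 -c "
from station import ctrl
print(ctrl.hand_in())"
```

```text
the job is handed in; nothing more can be done
None
```

The job is handed in at about 30 s of the 80 s limit (no verdict came back): black and brass barrels seated in their cradles, battery flat in the yellow tray, loupe upright in the green tray, cap and solder spool left where they were.

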